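# Clip a probe interface module back onto its rail

## Task

One of the probe interface modules has been taken off the sloping rack and lies on the surface plate. Put it back on the rail: hook its rigid lip under the upper edge of the rail, swing its lower end in and press until the sprung foot snaps behind the rail's lower edge, then push it along the rail until it stands against the module that is already there, so that their side contacts meet. Leave it clipped fully home and let go of it; do not disturb the cylinder square, the loupe or the white jar.

Things in the scene. Friction and masses are not known exactly. Their poses are not given: they have to be found in the camera images.
- module: Loose light grey module, 0.21-0.34 kg, clip side down, lip end away from the robot (yaw within 0.6 rad). Origin: centre of its clip side, on the plate; x to the lip end, y across, z out of its front. Body x -45..45, y -27..27, z 10..44 mm; on it a nose x -22.5..22.5, y -27..27, z 44..70 mm. Its flat underside (z = 10 mm) rests on the rail. Grip the nose along x (45 mm) or the width (54 mm).
- module_lip (a point): In the mouth of the module's rigid lip, at [18, 0, 8] mm of its frame, on the lip's upright wall (x 18..24, z 0..10 mm, 42 mm wide). From the wall's foot a tongue points to -x: tip at x = 14.5 mm, its upper face at z = 6.3 mm by the wall and 4.6 mm at the tip. The mouth between tongue and underside is 3.7 to 5.4 mm high; the 2.5 mm rail flange enters with the module tilted up to 20 degrees.
- module_nose (a point): Centre of the module's front (nose top), at [0, 0, 70] mm of its frame (plain to press on; the round sockets are flat). Hooked but not yet snapped in, the module leans about 12 degrees up the slope and hangs there unheld. Pressed home it swings about its lip, and this point travels about 13 mm down the slope: a finger that presses here must go along with it, else it holds the module back.
- module_seat (a point): Centre of the module's flat underside, at [0, 0, 10] mm of its frame. Seated, it lies at x = 0, z = 0 of rail, within about 1 mm.
- module_face (a point): On the module's +y side wall, at [0, 27, 10] mm of its frame. This wall must stand against the neighbour.
- foot (a joint): The module's sprung foot under its -x end, 26 mm wide; 0 = fully out (rest), grows to 0.005 m as it is pushed to -x. Nose at rest: tip x = -14.5 mm, flat catch on top z = 6.7 mm, ramp below it from z = 5.2 mm to x = -18.2 mm at z = 0. Spring 3 N + 1.5 N/mm. Some 6 to 15 N on the module's lower end drives it over the rail's lower flange, which pushes it back 3 mm; snapped in, it reads 0 again.
- rail: Steel top-hat rail, 35 mm wide, 15 mm high, on the rack's 158 x 234 mm panel that slopes 35 degrees and faces the robot (yaw 0 to -0.4 rad, fixed). Origin: rail's middle, on top of its flanges; x up the slope, y along the rail (to the left), z out of the panel. Flanges |x| 10.5..17.5 mm, z -2.5..0; outside |x| = 12.5 mm it is free below them to the panel at z = -15 mm. Rail y -110..110 mm.
- rail_end (a point): Inner side of the bracket that closes the rail's free end, at rail [0, -97, 0] mm. The bracket is 9 mm thick, x -22..22 mm, and stands 21 mm over the flanges. Rack: 135 mm deep, 240 mm wide, 107 mm high.
- neighbour_face (a point): On the -y side wall, at underside level, of the module already on the rail (fixed; same shape, size and way round). Axes parallel to the rail's; its rail y is 25 to 45 mm. The rail is free from this wall to the end bracket, so the loose module belongs right beside it, on its -y side.
- cylinder_square: Bystander: steel cylinder square with a black cap, 38 mm diameter, 80 mm tall, upright on the plate. Origin: centre of its underside.
- loupe: Bystander: black loupe, 33 mm diameter, 36 mm tall, upright on the plate. Origin: centre of its underside.
- white_jar: Bystander: white screw-cap jar, 48 mm diameter, 62 mm tall, upright on the plate. Origin: centre of its underside.
There are look-alikes about, which are no part of the job. What is shaped like the module but red or turquoise is not meant.

How it is judged:
By the outcome, as a careful person would: the job done as asked, in the order asked, and still so for the second after the job is handed in, with the robot touching nothing.
It also fails if it takes over 58 s, if anything falls off the work surface, if the arm or the gripper's body presses on something with over 40 N, if the wrist force passes 120 N, or if a joint passes its speed limit or range.

## Robot

A 6-joint arm with a two-finger parallel gripper is mounted at the origin on a cart in front of the work surface, level with it; the furniture and walls round the work are solid. World frame = base frame: x ahead of the robot, y to its left, z up, the work surface at z = 0. Lengths are in m, angles in rad, forces in N, time in s.
With the tool pointing down it reaches from about 0.375 to 0.9 m from the base axis. Payload 3.1 kg.
Tool frame: the origin (TCP) lies at the centre of the arm's flange, where the gripper is bolted on; the fingertips stand 182 mm ahead of it and the grasp point (between the pads) lies 164 mm ahead of it (r.grip_point_offset is the distance from the TCP to the grasp point, in m); z points along the fingers, y is the line along which they close (so a half turn about z gives the same grasp; the last joint's range is limited). The gripper opens to 87 mm and grips with 3 to 60 N. Pads are 19 mm wide; open, the fingers measure 117 mm over their backs; the gripper's body (75 mm by 190 mm) begins 51 mm behind the grasp point.
Start: joints at [-1.319, 0.527, 1.433, -0, 1.181, -0.178], TCP at [0.26, -0.568, 0.405] pointing down, gripper open.
Joint ranges: [-3.08, 3.08], [-0.75, 2.2], [0.22, 2.44], [-1.43, 4.57], [0, 2.65], [-2.85, 2.85]. Speed limits (rad/s): [2.79, 2.79, 3.14, 3.14, 3.14, 3.14].

## Interface

Orientations are given as [roll, pitch, yaw] about the fixed x, y, z axes, in that order (R = Rz(yaw) Ry(pitch) Rx(roll)).
In Python, from rig import get_state, vision, job, r gives the robot as it stands. The module is installed in compiled form; this text tells all that it offers.
- The arm moves only by the shell command python3 -m pendant 'ROWS' [FORCE]. ROWS is JSON, a list of rows, each a list of 7 numbers: the shift along the tool's x, y, z as a fraction of full scale, then the turn, a rotation vector about the tool's x, y, z as a fraction of full scale, then the opening, from -1 (shut) to 1 (fully open), so that 0 is half open. A call has 1 to 10 rows; each row is the pose to reach, as a shift and turn from the pose commanded when the call began, along the tool's axes at that moment; what a row does not reach only later rows make up. Full scale, the value 1, is 0.2 m for a shift and 90 degrees for a turn. A row lasts 1/10 s, in which the tool goes at most 50 mm and 8.59 degrees, less where a joint would pass 70% of its speed; a pose out of reach is approached as far as the arm can. A call with a number of a shift or a turn outside -1 to 1 is refused whole. A call with a gripper value outside its range is refused whole. The fingers move at their own pace and stop on an object; FORCE is the grip in N (left out, the last holds). Time passes only in rows, so rows that repeat a pose let the fingers close. It gives the time, the measured TCP pose, the force, the opening and the grip force at its end, in the units of the state.
- get_state(): the state, without advancing time (a new reading comes with each control period).
- vision.camera(name): name is "scene" or "top" or "wrist"; returns (picture, depth): 400x640x3 uint8, red, green, blue; 400x640 float32, m along the optical axis (not along the pixel's ray), 0 where there is no reading.
- vision.camera_params(name): a dict with "camera_matrix" (3x3 intrinsics, pixels), "R" (3x3) and "t" (3): a world point X has camera coordinates R X + t; the wrist camera has in their place "tool_from_camera" (4x4, takes a point from camera to tool coordinates, whose origin is the TCP and whose axes are the flange's). Camera axes: x right, y down, z forward; pixel columns grow to the right and rows downward; lengths in m; the calibration is good to about 2 mm. The wrist camera is an equidistant fisheye: a pixel r from the principal point sees the ray r / f radians off the axis. A picture is of the moment at which its call begins: read the wrist's pose just before it. camera_params takes no time and is no camera call.
- job.job_done(): hands the job in; it is judged then, once.
The state is a dict: "time_s": time; "q": joint angles; "dq": joint speeds; "joint_efforts": joint torques, N m; "tcp_pos": TCP position; "eef_rot": TCP orientation; "wrist_force": force on the tool from outside, world axes, zero at the start; "ft_torque": the same for the moment, N m; "gripper_width": finger opening in m; "gripper_force": force on a finger pad.
Only numpy, scipy, OpenCV 4.12 (cv2) and the standard library are available. Lean on these libraries where they do the work, as an engineer would, in place of code of your own. Each camera call takes 0.05 s, during which the arm holds its last target. There are 200 camera calls.

## Working session

There is one attempt and no reset: what is moved stays moved. The work goes in short steps, Python scripts to look and compute and a shell command to move; the robot and the scene stay as the last step left them, time stands still between calls to the robot, and variables do not carry over. Pictures are saved under pics/ and viewed, at most 10 in all, crops included, and the job is handed in when it is done.

```bash
mkdir -p pics; ls
python3 - <<'E'
from rig import get_state, vision, job, r
import cv2,numpy as np
for n in ("scene","top"):
    p,d=vision.camera(n); np.savez(f"{n}.npz",p=p,d=d)
    cv2.imwrite(f"pics/{n}0.png",p[:,:,::-1])
    c=vision.camera_params(n); print(n,{k:np.round(v,4).tolist() if not isinstance(v,str) else v for k,v in c.items()})
c=vision.camera_params("wrist");print(c)
print(get_state(), r.grip_point_offset)
E
```

```text
pics
scene {'camera_matrix': [[464.5322, 0.0, 312.2951], [0.0, 464.5322, 198.5137], [0.0, 0.0, 1.0]], 'R': [[0.5297, -0.8482, -0.0022], [-0.3671, -0.2269, -0.9021], [0.7647, 0.4786, -0.4315]], 't': [-0.2194, 0.2772, 0.7119]}
top {'camera_matrix': [[398.7944, 0.0, 317.0998], [0.0, 398.7944, 204.0011], [0.0, 0.0, 1.0]], 'R': [[0.0421, -0.9991, -0.0024], [-0.9774, -0.0407, -0.2073], [0.207, 0.0111, -0.9783]], 't': [0.0353, 0.5374, 1.1115]}
{'camera_matrix': array([[309.70691629,   0.        , 316.29817623],
       [  0.        , 309.70691629, 199.27319062],
       [  0.        ,   0.        ,   1.        ]]), 'tool_from_camera': array([[-1.05840300e-03, -9.52556931e-01, -3.04358627e-01,
         8.48625114e-02],
       [ 9.99999382e-01, -1.11133910e-03,  6.94625663e-07,
        -6.23146580e-04],
       [-3.38907311e-04, -3.04358438e-01,  9.52557519e-01,
         2.01514880e-02],
       [ 0.00000000e+00,  0.00000000e+00,  0.00000000e+00,
         1.00000000e+00]])}
{'time_s': 0.1, 'q': array([-1.31950370e+00,  5.28346472e-01,  1.43376239e+00,  4.67225303e-06,
        1.18140917e+00, -1.78483927e-01]), 'dq': array([ 0.00257068, -0.00221904, -0.00467883, -0.00178977, -0.00036062,
       -0.00099852]), 'joint_efforts': array([ 7.14784528e-04, -4.40984809e+01, -1.77151072e+01,  6.34855963e-02,
        5.33721037e-02, -4.68490680e-05]), 'tcp_pos': array([ 0.26037563, -0.56784096,  0.40388933]), 'eef_rot': array([-3.13969864e+00, -3.46076170e-04,  4.29774447e-01]), 'wrist_force': array([-0.22294014,  0.3842077 , -0.29815825]), 'ft_torque': array([0.04403629, 0.02821168, 0.02803004]), 'gripper_force': 0.0, 'gripper_width': 0.08704799723208763} 0.1635
```

View pics/scene0.png

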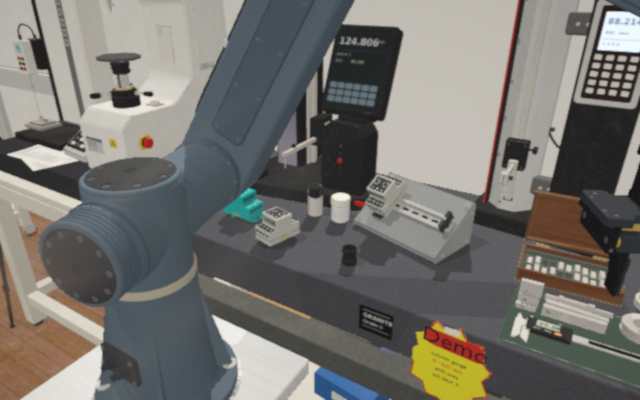

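View pics/top0.png

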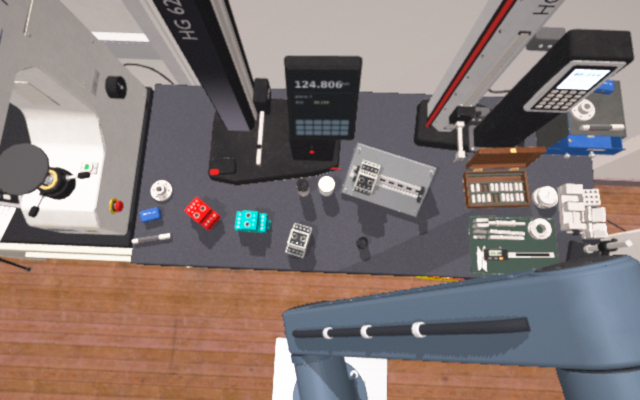

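The scene and top pictures agree: the loose grey module is at top px (299,240), the rack with the seated neighbour at (390,180)/(366,178), the jar at (327,186), the cylinder square at (303,186) and the loupe at (362,243).

```bash
cat > h.py <<'E'
import numpy as np, cv2
from scipy.spatial.transform import Rotation as Ro
from rig import get_state, vision, job, r
def T(R,t):
    M=np.eye(4);M[:3,:3]=R;M[:3,3]=t;return M
def tool():
    s=get_state();return T(Ro.from_euler('xyz',s['eef_rot']).as_matrix(),s['tcp_pos'])
def shot(n,save=None):
    c=vision.camera_params(n)
    if n=="wrist": W=tool()@c["tool_from_camera"]
    else: W=np.linalg.inv(T(c["R"],c["t"]))
    p,d=vision.camera(n)
    if save: cv2.imwrite(save,p[:,:,::-1])
    K=c["camera_matrix"];v,u=np.mgrid[:400,:640]
    x=(u-K[0,2])/K[0,0];y=(v-K[1,2])/K[1,1]
    if n=="wrist":
        a=np.hypot(x,y)+1e-9;k=np.tan(np.minimum(a,1.45))/a;x=x*k;y=y*k
    P=np.stack([x*d,y*d,d],-1)@W[:3,:3].T+W[:3,3]
    P[d<=0]=np.nan
    return p,d,P,W
def proj(n,X,W):
    K=vision.camera_params(n)["camera_matrix"]
    q=(np.atleast_2d(X)-W[:3,3])@W[:3,:3]
    x=q[:,:2]/q[:,2:]
    if n=="wrist":
        rr=np.linalg.norm(q[:,:2],axis=1,keepdims=True)+1e-12
        x=q[:,:2]/rr*np.arctan2(rr,q[:,2:])
    return x*K[0,0]+K[:2,2]
E
python3 - <<'E'
from h import *
for n in("scene","top"):
    p,d,P,W=shot(n); np.savez(n+"P.npz",p=p,P=P)
    for nm,(u,v) in dict(mod=(299,240),nb=(366,178),jar=(327,183),cyl=(303,183),lou=(362,240),pan=(350,196),pan2=(425,200),turq=(250,220)).items():
        if n=="top": print(nm,np.round(P[v,u],3), np.round(P[v+6,u],3))
    # module top
    M=P.reshape(-1,3); 
    Z=P[240,299] if n=="top" else Z
    s=M[(np.hypot(*(M[:,:2]-Z[:2]).T)<.08)&(M[:,2]>.062)&(M[:,2]<.08)]
    b=M[(np.hypot(*(M[:,:2]-Z[:2]).T)<.08)&(M[:,2]>.03)&(M[:,2]<.09)]
    print(n,len(s),cv2.minAreaRect(s[:,:2].astype(np.float32)),s[:,2].mean(),cv2.minAreaRect(b[:,:2].astype(np.float32)))
E
```

```text
Traceback (most recent call last):
NameError: name 'Z' is not defined
```

Run:
```python
from h import *
for n in("top","scene"):
    p,d,P,W=shot(n); np.savez(n+"P.npz",p=p,P=P)
    for nm,(u,v) in dict(mod=(299,240),nb=(366,178),jar=(327,183),cyl=(303,183),lou=(362,240),pan=(350,196),pan2=(425,200),turq=(250,220)).items():
        if n=="top": print(nm,np.round(P[v,u],3), np.round(P[v+6,u],3))
    M=P.reshape(-1,3); 
    Z=P[240,299] if n=="top" else Z
    s=M[(np.hypot(*(M[:,:2]-Z[:2]).T)<.08)&(M[:,2]>.062)&(M[:,2]<.08)]
    b=M[(np.hypot(*(M[:,:2]-Z[:2]).T)<.08)&(M[:,2]>.03)&(M[:,2]<.09)]
    print(n,len(s),cv2.minAreaRect(s[:,:2].astype(np.float32)),s[:,2].mean(),cv2.minAreaRect(b[:,:2].astype(np.float32)))
```

```text
mod [0.426 0.104 0.073] [0.409 0.104 0.066]
nb [ 0.599 -0.076  0.13 ] [ 0.585 -0.077  0.12 ]
jar [0.599 0.031 0.061] [0.58  0.031 0.064]
cyl [0.592 0.101 0.077] [0.572 0.1   0.083]
lou [ 0.442 -0.081  0.001] [ 0.424 -0.082 -0.002]
pan [ 0.577 -0.042 -0.002] [ 0.558 -0.043 -0.002]
pan2 [ 0.574 -0.273 -0.002] [ 0.555 -0.272  0.001]
turq [0.478 0.248 0.069] [0.46  0.246 0.074]
top 302 ((0.42872098088264465, 0.10706345736980438), (0.054359182715415955, 0.04478782042860985), 76.4299087524414) 0.06996319494995876 ((0.4290574789047241, 0.10692136734724045), (0.054428353905677795, 0.09106215834617615), 75.62724304199219)
scene 293 ((0.42838433384895325, 0.1039065569639206), (0.05619499832391739, 0.04600433632731438), 78.06978607177734) 0.06932620272962692 ((0.4296611547470093, 0.10392670333385468), (0.058376286178827286, 0.0934487134218216), 75.29134368896484)
```

Run:
```python
from h import *
A=np.concatenate([np.load(n+"P.npz")["P"].reshape(-1,3) for n in("top","scene")])
A=A[np.isfinite(A).all(1)]
# panel plane by ransac: tilt 35deg
m=A[(A[:,0]>.45)&(A[:,0]<.72)&(A[:,1]<0)&(A[:,1]>-.3)&(A[:,2]>.012)&(A[:,2]<.16)]
rng=np.random.default_rng(0);best=0
for i in range(3000):
    a=m[rng.choice(len(m),3,False)];n=np.cross(a[1]-a[0],a[2]-a[0]);l=np.linalg.norm(n)
    if l<1e-6: continue
    n/=l;n*=np.sign(n[2]) or 1
    if abs(n[2]-np.cos(np.radians(35)))>.05 or n[0]>0: continue
    k=abs((m-a[0])@n)<.003
    if k.sum()>best: best=k.sum();K=k;N=n;c=a[0]
for _ in range(3):
    c=m[K].mean(0);N=np.linalg.svd(m[K]-c)[2][2];N*=np.sign(N[2]);K=abs((m-c)@N)<.003
yaw=np.arctan2(-N[1],-N[0]);print("N",N,"tilt",np.degrees(np.arccos(N[2])),"yaw",yaw,K.sum())
y=np.array([-np.sin(yaw),np.cos(yaw),0]);th=np.radians(35)
z=np.array([-np.sin(th)*np.cos(yaw),-np.sin(th)*np.sin(yaw),np.cos(th)]);x=np.cross(y,z)
R=np.c_[x,y,z]
q=(m-c)@R
e=q[abs(q[:,2])<.004]
print("panel rect",cv2.minAreaRect(e[:,:2].astype(np.float32)), e.min(0),e.max(0))
h=(A-c)@R
f=h[(abs(h[:,0])<.1)&(abs(h[:,1])<.14)]
for lo,hi in((.012,.018),(.026,.04),(.045,.053),(.07,.08)):
    s=f[(f[:,2]>lo)&(f[:,2]<hi)]; print(lo,hi,len(s),np.round(s.min(0),3),np.round(s.max(0),3),np.round(np.median(s,0),3))
np.savez("rail0.npz",R=R,c=c)
o=A[(A[:,0]>.5)&(A[:,0]<.95)&(A[:,1]>-.35)&(A[:,1]<.25)&(A[:,2]>.13)]
for xx in np.arange(.5,.95,.05):
  s=o[(o[:,0]>=xx)&(o[:,0]<xx+.05)]
  if len(s): print(round(xx,2),len(s),np.round(s.min(0)[1:],3),np.round(s.max(0)[1:],3), "y<-.02:",np.round(s[s[:,1]<-.02].min(0,initial=9),3))
```

```text
N [-0.55081598  0.16235678  0.81868311] tilt 35.04681569882543 yaw -0.2866396517964229 6301
panel rect ((-0.0002150014042854309, 0.019770510494709015), (0.16446734964847565, 0.24351082742214203), 0.18583253026008606) [-0.0828213  -0.10180204 -0.00399029] [0.08220288 0.14137854 0.00399549]
0.012 0.018 613 [-0.051 -0.09   0.012] [0.045 0.13  0.018] [-0.008 -0.006  0.015]
0.026 0.04 416 [-0.044 -0.088  0.026] [0.048 0.118 0.04 ] [0.001 0.053 0.034]
0.045 0.053 556 [-0.044  0.052  0.045] [0.047 0.109 0.053] [-0.011  0.076  0.049]
0.07 0.08 653 [-0.022  0.052  0.07 ] [0.024 0.109 0.08 ] [0.001 0.08  0.075]
0.55 94 [-0.108  0.13 ] [-0.059  0.137] y<-.02: [ 0.586 -0.108  0.13 ]
0.6 155 [-0.335  0.13 ] [0.231 0.184] y<-.02: [ 0.6   -0.335  0.13 ]
0.65 8351 [-0.344  0.13 ] [0.232 0.379] y<-.02: [ 0.65  -0.344  0.131]
0.7 6317 [-0.337  0.13 ] [0.232 0.454] y<-.02: [ 0.7   -0.337  0.16 ]
0.75 11638 [-0.35  0.13] [0.245 0.616] y<-.02: [ 0.75 -0.35  0.13]
0.8 3319 [-0.296  0.13 ] [0.25 0.59] y<-.02: [ 0.8   -0.296  0.13 ]
0.85 589 [-0.276  0.133] [0.244 0.528] y<-.02: [ 0.85  -0.276  0.133]
0.9 4 [-0.163  0.161] [-0.061  0.467] y<-.02: [ 0.949 -0.163  0.161]
```

```bash
cat >> h.py <<'E'
SW=np.array([[0,1,0],[1,0,0],[0,0,-1.]])  # tool axes in module axes
def row(Tt,T0=None):
    D=np.linalg.inv(tool() if T0 is None else T0)@Tt
    w=Ro.from_matrix(D[:3,:3]).as_rotvec()
    return np.round(np.r_[D[:3,3]/.2,w/(np.pi/2)],4).tolist()
def down(x,y,z,yawmod): # tool over module yaw, grip along x
    R=Ro.from_euler('z',yawmod).as_matrix()@SW
    return T(R,[x,y,z])
def grip(Tm,g=.060): # tool pose gripping nose, grasp point at module z=g
    return Tm@T(SW,[0,0,g+r.grip_point_offset])
E
python3 - <<'E'
from h import *
print(row(down(.428,.1065,.36,-.245)))
A=np.concatenate([np.load(n+"P.npz")["P"].reshape(-1,3) for n in("top","scene")])
A=A[np.isfinite(A).all(1)]
z=np.load("rail0.npz");R,c=z["R"],z["c"]
rail=T(R,c+R@[0,.0198,.015])
print("rail",rail[:3,3])
for yy in(-.03,.006):
  for t in(0,.2,.35):
    Tm=rail@T(Ro.from_euler('y',t).as_matrix(),[.0+.01*(t>0),yy,-.01+.02*(t>0)]);G=grip(Tm)
    q=(A-G[:3,3])@G[:3,:3]
    for nm,k in dict(body=(abs(q[:,0])<.06)&(abs(q[:,1])<.11)&(q[:,2]<.12)&(q[:,2]>-.02),arm=(abs(q[:,0])<.07)&(abs(q[:,1])<.07)&(q[:,2]<0)&(q[:,2]>-.2)).items():
      print(yy,t,nm,k.sum(),np.round(G[:3,3],3),np.round(A[k][:3],3).tolist())
E
```

```text
[2.167, -2.7163, 0.2245, -0.0006, -0.0004, -0.5704]
rail [ 0.60239503 -0.14425294  0.07369709]
-0.03 0 body 0 [ 0.476 -0.138  0.249] []
-0.03 0 arm 0 [ 0.476 -0.138  0.249] []
-0.03 0.2 body 0 [ 0.511 -0.148  0.293] []
-0.03 0.2 arm 0 [ 0.511 -0.148  0.293] []
-0.03 0.35 body 0 [ 0.541 -0.157  0.304] []
-0.03 0.35 arm 0 [ 0.541 -0.157  0.304] []
0.006 0 body 0 [ 0.487 -0.104  0.249] []
0.006 0 arm 0 [ 0.487 -0.104  0.249] []
0.006 0.2 body 0 [ 0.521 -0.114  0.293] []
0.006 0.2 arm 0 [ 0.521 -0.114  0.293] []
0.006 0.35 body 0 [ 0.551 -0.123  0.304] []
0.006 0.35 arm 0 [ 0.551 -0.123  0.304] []
```

```bash
python3 -m pendant '[[0.54,-0.68,0,0,0,0,1],[0.54,-0.68,0,0,0,0,1],[0.54,-0.68,0,0,0,0,1],[0.54,-0.68,0,0,0,0,1]]'
python3 -m pendant '[[0.54,-0.68,0,0,0,0,1],[0.54,-0.68,0,0,0,0,1],[0.54,-0.68,0,0,0,0,1],[0.54,-0.68,0,0,0,0,1]]'
python3 -m pendant '[[0.54,-0.68,0,0,0,0,1],[0.54,-0.68,0,0,0,0,1],[0.54,-0.68,0,0,0,0,1],[0.54,-0.68,0,0,0,0,1]]'
python3 -m pendant '[[0.54,-0.68,0.1,0,0,-0.57,1],[0.54,-0.68,0.1,0,0,-0.57,1],[0.54,-0.68,0.22,0,0,-0.57,1],[0.54,-0.68,0.22,0,0,-0.57,1],[0.54,-0.68,0.22,0,0,-0.57,1],[0.54,-0.68,0.22,0,0,-0.57,1],[0.54,-0.68,0.22,0,0,-0.57,1]]'
python3 - <<'E'
from h import *
s=get_state();print(s['time_s'],s['tcp_pos'],s['eef_rot'],s['q'])
p,d,P,W=shot("wrist","pics/w1.png");np.savez("w1.npz",p=p,P=P,W=W)
M=P.reshape(-1,3);M=M[np.isfinite(M).all(1)];k=np.hypot(M[:,0]-.428,M[:,1]-.1065)<.07
for lo,hi in((.064,.08),(.035,.08)):
    s=M[k&(M[:,2]>lo)&(M[:,2]<hi)];print(len(s),cv2.minAreaRect(s[:,:2].astype(np.float32)),np.median(s[:,2]),np.percentile(s[:,0],[1,99]).mean())
E
```

```text
time_s: 0.65
tcp_pos: [0.3021, -0.3952, 0.4044]
eef_rot: [-3.137, -0.001, 0.431]
wrist_force: [-0.1, 0.1, -0.1]
gripper_width: 0.0872
gripper_force: 0.0
time_s: 1.05
tcp_pos: [0.343, -0.2269, 0.4045]
eef_rot: [-3.138, 0.0, 0.432]
wrist_force: [-0.1, -0.4, -0.5]
gripper_width: 0.0871
gripper_force: 0.0
time_s: 1.45
tcp_pos: [0.3845, -0.059, 0.4048]
eef_rot: [-3.14, -0.0, 0.433]
wrist_force: [0.0, 0.1, 0.9]
gripper_width: 0.0873
gripper_force: 0.0
time_s: 2.15
tcp_pos: [0.4265, 0.1069, 0.3606]
eef_rot: [-3.141, 0.0, 1.326]
wrist_force: [0.1, -0.0, 0.3]
gripper_width: 0.0873
gripper_force: 0.0
2.15 [0.42645519 0.10685161 0.36059326] [-3.14127629e+00  9.48078679e-05  1.32593640e+00] [-9.73428262e-03  3.52817643e-01  1.92920688e+00 -2.44113249e-05
  8.59897872e-01  2.35141588e-01]
2739 ((0.4309145212173462, 0.10798557102680206), (0.05372381955385208, 0.04496455192565918), 75.97374725341797) 0.07024529535597124 0.43104496777129087
5133 ((0.4309919476509094, 0.10839511454105377), (0.05452534928917885, 0.09085475653409958), 75.65750122070312) 0.06874360350003261 0.43125767059764475
```

View pics/w1.png

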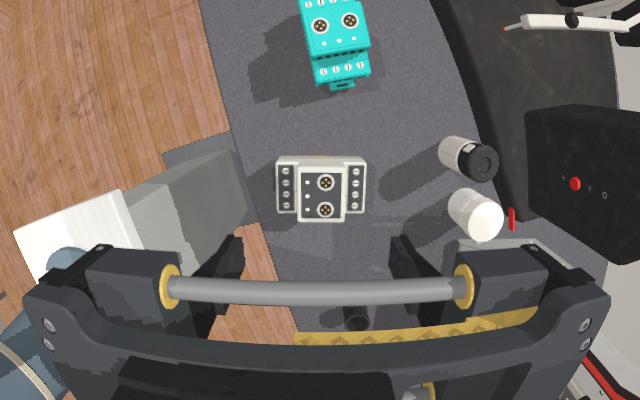

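The wrist picture shows the grey module at (320,190), nose between the fingers, its surroundings clear; jar at (477,215), square at (468,160), turquoise look-alike at (335,45).

Run:
```python
from h import *
print(row(down(.4305,.1075,.228,-.248)))
```

```text
[0.0092, 0.0182, 0.6637, 0.0, -0.0, -0.0001]
```

```bash
python3 -m pendant '[[0.009,0.018,0.2,0,0,0,1],[0.009,0.018,0.4,0,0,0,1],[0.009,0.018,0.55,0,0,0,1],[0.009,0.018,0.63,0,0,0,1],[0.009,0.018,0.664,0,0,0,1],[0.009,0.018,0.664,0,0,0,1]]'
python3 -m pendant '[[0,0,0,0,0,0,-0.2],[0,0,0,0,0,0,-0.2],[0,0,0,0,0,0,-0.2],[0,0,0,0,0,0,-0.2],[0,0,0,0,0,0,-0.2],[0,0,0,0,0,0,-0.2],[0,0,0,0,0,0,-0.2]]' 30
python3 - <<'E'
from h import *
print(tool()[:3,3]); s=get_state();print(s['eef_rot'])
E
```

```text
time_s: 2.8
tcp_pos: [0.4305, 0.107, 0.2276]
eef_rot: [-3.141, 0.0, 1.323]
wrist_force: [-0.1, -1.0, -0.3]
gripper_width: 0.0869
gripper_force: 0.0
time_s: 3.5
tcp_pos: [0.4305, 0.1073, 0.2281]
eef_rot: [3.141, -0.0, 1.325]
wrist_force: [-0.3, 0.3, 2.7]
gripper_width: 0.0451
gripper_force: 30.0
[0.43046378 0.10729467 0.22808738]
[ 3.14132143e+00 -6.74566388e-05  1.32512394e+00]
```

```bash
python3 -m pendant '[[0,0,-0.1,0,0,0,-0.2],[0,0,-0.3,0,0,0,-0.2],[0,0,-0.5,0,0,0,-0.2],[0,0,-0.7,0,0,0,-0.2],[0,0,-0.86,0,0,0,-0.2],[0,0,-0.86,0,0,0,-0.2]]'
cat >> h.py <<'E'
Tg0=T(SW,[0,0,.228]) # tool in module frame
th=np.radians
def hook(rail,t,d,dz=0,y=-.035,zp=.0093,xp=.0174):
    t=th(t);c,s=np.cos(t),np.sin(t)
    o=[.0175-(xp*c+zp*s)+d,y,xp*s-zp*c+dz]
    return rail@T(Ro.from_euler('y',t).as_matrix(),o)
E
python3 - <<'E'
from h import *
z=np.load("rail0.npz");R,c=z["R"],z["c"]
rail=T(R,c+R@[0,.0198,.015]);np.save("rail.npy",rail)
G=hook(rail,17,.02,.06)@Tg0;print(G[:3,3],row(G))
s=get_state();print(s['wrist_force'],s['gripper_width'],tool()[:3,3])
E
```

```text
time_s: 4.1
tcp_pos: [0.4313, 0.1074, 0.4034]
eef_rot: [3.133, -0.002, 1.325]
wrist_force: [1.4, -0.2, -3.0]
gripper_width: 0.0447
gripper_force: 30.0
[ 0.50825607 -0.1529936   0.34697449] [-1.17, 0.6872, 0.2858, -0.1943, -0.0057, 0.0258]
[ 1.39942798 -0.19691238 -3.04969532] 0.04471664134951047 [0.43125774 0.10739831 0.40343149]
```

```bash
python3 -m pendant '[[-0.15,0.08,0,0,0,0,-0.2],[-0.35,0.2,0,0,0,0,-0.2],[-0.55,0.3,0,0,0,0,-0.2],[-0.7,0.34,0,0,0,0,-0.2],[-0.7,0.34,0,0,0,0,-0.2]]'
python3 -m pendant '[[-0.2,0.15,0,-0.05,0,0,-0.2],[-0.35,0.25,0.05,-0.1,0,0.01,-0.2],[-0.47,0.34,0.15,-0.15,-0.005,0.026,-0.2],[-0.47,0.347,0.286,-0.194,-0.006,0.026,-0.2],[-0.47,0.347,0.286,-0.194,-0.006,0.026,-0.2],[-0.47,0.347,0.286,-0.194,-0.006,0.026,-0.2]]'
python3 - <<'E'
from h import *
s=get_state();print(s['tcp_pos'],s['eef_rot'],s['wrist_force'])
p,d,P,W=shot("wrist","pics/w2.png");np.savez("w2.npz",p=p,P=P,W=W,tool=tool())
p,d,P,W=shot("scene","pics/s2.png");np.savez("s2.npz",p=p,P=P,W=W)
c=W[:3,3];print("scenecam",c)
u,v=420,210
cv2.imwrite("pics/s2c.png",cv2.resize(p[130:270,320:500,::-1],None,fx=4,fy=4,interpolation=cv2.INTER_CUBIC))
E
```

```text
time_s: 4.6
tcp_pos: [0.4626, -0.0484, 0.3981]
eef_rot: [-3.14, 0.001, 1.32]
wrist_force: [0.5, 1.7, -4.1]
gripper_width: 0.0448
gripper_force: 30.0
time_s: 5.2
tcp_pos: [0.5056, -0.1519, 0.3408]
eef_rot: [2.844, 0.001, 1.284]
wrist_force: [-0.6, -0.5, -3.0]
gripper_width: 0.0448
gripper_force: 30.0
[ 0.50562848 -0.15192076  0.34075982] [2.84440128e+00 1.10671379e-03 1.28401300e+00] [-0.5585769  -0.52392157 -2.9566449 ]
scenecam [-0.32640852 -0.46397221  0.55680302]
```

View pics/w2.png

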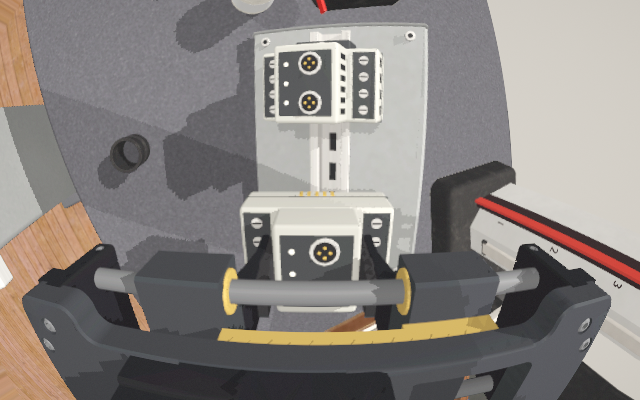

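View pics/s2c.png

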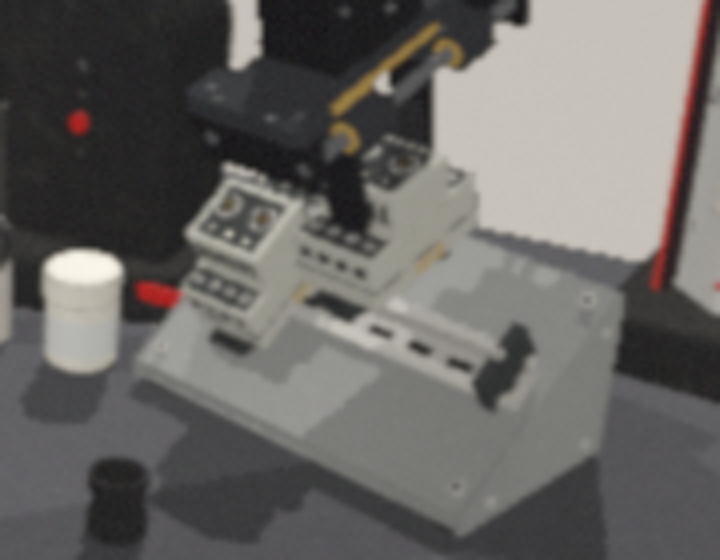

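The wrist view shows the held module (315,240) over the rail, neighbour at (320,80), rail running between at x≈330; the scene crop confirms the module is held clear above the rail.

```bash
cat > fit.py <<'E'
from h import *
z=np.load("w2.npz");P=z["P"].reshape(-1,3);P=P[np.isfinite(P).all(1)]
rail=np.load("rail.npy")
def fitplane(q,tol=.0025):
    k=np.ones(len(q),bool)
    for _ in range(6):
        c=np.median(q[k],0) if _==0 else q[k].mean(0)
        n=np.linalg.svd(q[k]-q[k].mean(0),full_matrices=False)[2][2];n*=np.sign(n[2])
        c=q[k].mean(0);k=abs((q-c)@n)<tol
    return c,n,k.sum()
q=(P-rail[:3,3])@rail[:3,:3]
s=q[(abs(q[:,2]+.015)<.008)&(abs(q[:,0])<.072)&(abs(q[:,0])>.03)&(q[:,1]>-.0)&(q[:,1]<.11)]
c,n,k=fitplane(s);print("panel c,n(rail0)",c,n,k,"z at 0",(c@n)/n[2])
nW=rail[:3,:3]@n;print("tilt",np.degrees(np.arccos(nW[2])),"yaw",np.arctan2(-nW[1],-nW[0]))
# neighbour nose top
s=q[(abs(q[:,2]-.060)<.006)&(abs(q[:,0])<.035)&(q[:,1]>.02)&(q[:,1]<.105)]
c,n,k=fitplane(s);print("nose top",c,n,k,cv2.minAreaRect(s[abs((s-c)@n)<.002][:,:2].astype(np.float32)))
s=q[(q[:,2]>.028)&(q[:,2]<.075)&(abs(q[:,0])<.06)&(q[:,1]>.02)&(q[:,1]<.105)]
print("body",cv2.minAreaRect(s[:,:2].astype(np.float32)))
f=q[(abs(q[:,2])<.004)&(abs(q[:,0])<.03)&(q[:,1]>-.0)&(q[:,1]<.025)]
print("flange",len(f),np.percentile(f[:,0],[1,99]),np.median(f[:,2]))
# held module in tool frame -> module coords
Tt=z["tool"];Tm=Tt@np.linalg.inv(Tg0);m=(P-Tm[:3,3])@Tm[:3,:3]
s=m[(abs(m[:,2]-.044)<.006)&(abs(m[:,0])<.06)&(abs(m[:,1])<.04)&(abs(m[:,0])>.026)];print("held body top",len(s),s.min(0),s.max(0),np.median(s,0))
s=m[(abs(m[:,2]-.07)<.004)&(abs(m[:,0])<.03)&(abs(m[:,1])<.04)];print("held nose top",len(s),np.percentile(s,[1,50,99],axis=0))
E
python3 fit.py
```

```text
panel c,n(rail0) [ 0.02421485  0.04750542 -0.01574975] [3.49149471e-04 1.84033642e-04 9.99999922e-01] 6723 z at 0 -0.01573254805144358
tilt 34.979996594867366 yaw -0.28696066474355086
nose top [0.00354327 0.06356228 0.05962612] [ 3.13317252e-03 -2.81389222e-06  9.99995092e-01] 5040 ((0.0023576728999614716, 0.06372211873531342), (0.05358455330133438, 0.04508514702320099), 89.54084014892578)
body ((0.0021218881011009216, 0.06400620937347412), (0.054354164749383926, 0.09043616056442261), 89.73147583007812)
flange 524 [-0.01578147  0.019707  ] -0.0009484338008616481
held body top 2573 [-0.04727202 -0.01087825  0.03801551] [0.04332318 0.02893005 0.04995591] [-0.0284713   0.01679717  0.04329956]
held nose top 5799 [[-0.02684844 -0.02461186  0.06640297]
 [-0.00132573  0.01183466  0.06912107]
 [ 0.02615182  0.02795235  0.07275409]]
```

```bash
cat > fit2.py <<'E'
from h import *
from fit import fitplane
import sys
z=np.load(sys.argv[1]);P=z["P"].reshape(-1,3);P=P[np.isfinite(P).all(1)]
Tt=z["tool"];Tm=Tt@np.linalg.inv(Tg0);m=(P-Tm[:3,3])@Tm[:3,:3]
for nm,k in dict(lo=(m[:,0]<-.028),hi=(m[:,0]>.028),both=abs(m[:,0])>.028).items():
    s=m[k&(abs(m[:,2]-.044)<.006)&(abs(m[:,0])<.06)&(abs(m[:,1])<.04)]
    c,n,kk=fitplane(s,.0015);s=s[abs((s-c)@n)<.0015];print(nm,c,n,kk,s.min(0),s.max(0))
s=m[(abs(m[:,2]-.07)<.006)&(abs(m[:,0])<.021)&(abs(m[:,1])<.04)];c,n,kk=fitplane(s,.0015);s=s[abs((s-c)@n)<.0015];print("nose",c,n,kk,s.min(0),s.max(0))
s=m[(abs(m[:,2]-.07)<.0015)&(abs(m[:,0])<.03)&(m[:,1]>.016)&(m[:,1]<.025)];print(np.percentile(s[:,0],[0,2,98,100]))
# +y side wall
s=m[(m[:,2]>.012)&(m[:,2]<.040)&(abs(m[:,0])<.04)&(abs(m[:,1]-.027)<.006)];c=s.mean(0);print("wall",len(s),np.median(s,0), np.linalg.svd(s-c,full_matrices=False)[2][2])
E
python3 fit2.py w2.npz | tail -6
```

```text
lo [-0.03818196  0.01496019  0.04344813] [-0.04610492  0.01551407  0.99881612] 1138 [-0.04633655 -0.00861264  0.04146151] [-0.0280096   0.02845779  0.04530108]
hi [0.03600445 0.01432792 0.04316016] [0.08775704 0.02081283 0.99592446] 960 [ 0.02806723 -0.00900933  0.04097294] [0.04300494 0.02795956 0.04486238]
both [-0.00442305  0.0147623   0.04335273] [0.00343581 0.00752515 0.99996578] 2054 [-0.04622459 -0.00861264  0.0416243 ] [0.04300494 0.02845779 0.04496935]
nose [-0.00048021  0.01000721  0.06915837] [ 0.0073113  -0.00666605  0.99995105] 4585 [-0.02097812 -0.02541123  0.06746257] [0.02098503 0.02826443 0.07081824]
[-0.02319    -0.0220726   0.01808931  0.01989022]
wall 1838 [0.00043658 0.02800541 0.02666149] [0.00498735 0.99997092 0.00577003]
```

Run:
```python
from h import *
rail=np.load("rail.npy");rail=rail@T(np.eye(3),[.003,0,-.0003]);np.save("rail1.npy",rail)
print(tool()[:3,3],row(hook(rail,17,.009,.02,-.012)@Tg0), row(hook(rail,17,.009,.003,-.012)@Tg0))
```

```text
[ 0.50678667 -0.15227306  0.34288251] [0.114, 0.0368, 0.1868, -0.0067, 0.0016, 0.0008] [0.1142, 0.0625, 0.2678, -0.0067, 0.0016, 0.0008]
```

```bash
python3 -m pendant '[[0.06,0.02,0.09,0,0,0,-0.2],[0.114,0.037,0.18,-0.006,0.0016,0,-0.2],[0.114,0.037,0.18,-0.006,0.0016,0,-0.2],[0.114,0.037,0.18,-0.006,0.0016,0,-0.2],[0.114,0.037,0.18,-0.006,0.0016,0,-0.2],[0.114,0.037,0.18,-0.006,0.0016,0,-0.2]]'
cat > st.py <<'E'
from h import *
import sys
rail=np.load("rail1.npy")
def pose():
    Tm=np.linalg.inv(rail)@tool()@np.linalg.inv(Tg0);f=get_state()
    return Tm,f
if __name__=="__main__":
    Tm,f=pose();e=Ro.from_matrix(Tm[:3,:3]).as_euler('xyz',degrees=True)
    F=rail[:3,:3].T@f['wrist_force']
    print("module in rail mm",np.round(Tm[:3,3]*1e3,2),"rpy",np.round(e,2),"F rail",np.round(F,1),"tau",np.round(rail[:3,:3].T@f['ft_torque'],2),"w",f['gripper_width'],f['time_s'])
    for a in sys.argv[1:]:
        t,d,dz,y=map(float,a.split(','))
        print(a,row(hook(rail,t,d/1e3,dz/1e3,y/1e3)@Tg0))
E
python3 st.py 17,9,3,-12 17,9,0,-12
```

```text
time_s: 5.9
tcp_pos: [0.5303, -0.1366, 0.3116]
eef_rot: [2.826, 0.001, 1.284]
wrist_force: [-0.4, -1.2, -3.4]
gripper_width: 0.0449
gripper_force: 30.0
module in rail mm [  8.74 -13.29  17.94] rpy [-0.06 16.9   0.02] F rail [-2.  -1.2 -2.7] tau [-0.01  0.26 -0.01] w 0.04492248808603641 5.9
17,9,3,-12 [0.0053, 0.0215, 0.092, 0.0011, 0.0007, 0.0002]
17,9,0,-12 [0.0054, 0.0259, 0.1064, 0.0011, 0.0007, 0.0002]
```

```bash
python3 -m pendant '[[0.005,0.01,0.045,0,0,0,-0.2],[0.005,0.02,0.09,0,0,0,-0.2],[0.005,0.02,0.09,0,0,0,-0.2],[0.005,0.02,0.09,0,0,0,-0.2],[0.005,0.02,0.09,0,0,0,-0.2]]'; python3 st.py
python3 -m pendant '[[0,0.0022,0.0072,0,0,0,-0.2],[0,0.0044,0.0144,0,0,0,-0.2],[0,0.0044,0.0144,0,0,0,-0.2]]'; python3 st.py 17,9,0,-12
```

```text
time_s: 6.4
tcp_pos: [0.5396, -0.1381, 0.2945]
eef_rot: [2.828, 0.001, 1.284]
wrist_force: [-0.5, -1.3, -3.0]
gripper_width: 0.0448
gripper_force: 30.0
module in rail mm [  6.13 -12.04  -1.32] rpy [-3.000e-02  1.702e+01  1.000e-02] F rail [-1.8 -1.4 -2.4] tau [ 0.04  0.32 -0.03] w 0.04483133937654547 6.4
time_s: 6.7
tcp_pos: [0.5413, -0.1386, 0.2922]
eef_rot: [2.827, 0.001, 1.284]
wrist_force: [0.1, 0.4, -2.5]
gripper_width: 0.0448
gripper_force: 30.0
module in rail mm [  6.4  -11.99  -4.29] rpy [-0.03 16.99  0.02] F rail [-1.5  0.4 -2. ] tau [-0.    0.27 -0.02] w 0.04479951665071739 6.7
17,9,0,-12 [-0.0008, 0.003, -0.0034, 0.0001, 0.0004, 0.0002]
```

```bash
python3 -m pendant '[[0,0.0015,0.0048,0,0,0,-0.2],[0,0.0015,0.0048,0,0,0,-0.2]]'|grep force; python3 st.py
python3 -m pendant '[[0,0.0015,0.0048,0,0,0,-0.2],[0,0.0015,0.0048,0,0,0,-0.2]]'|grep force; python3 st.py
python3 - <<'E'
from h import *
p,d,P,W=shot("scene")
rail=np.load("rail1.npy");print(proj("scene",rail[:3,3],W))
cv2.imwrite("pics/s3c.png",cv2.resize(p[140:260,340:490,::-1],None,fx=5,fy=5,interpolation=cv2.INTER_CUBIC))
E
```

```text
wrist_force: [0.2, 0.3, -2.8]
gripper_force: 30.0
module in rail mm [  6.39 -11.99  -5.26] rpy [-0.03 16.99  0.02] F rail [-1.5  0.4 -2.4] tau [0.03 0.28 0.01] w 0.045014058559904924 6.9
wrist_force: [-1.8, 0.1, -0.4]
gripper_force: 30.0
module in rail mm [  6.35 -11.97  -5.91] rpy [-0.03 17.01  0.03] F rail [-1.7 -0.4  0.7] tau [-0.07  0.52  0.  ] w 0.044628922381931675 7.1
[[409.22419829 207.28729553]]
```

View pics/s3c.png

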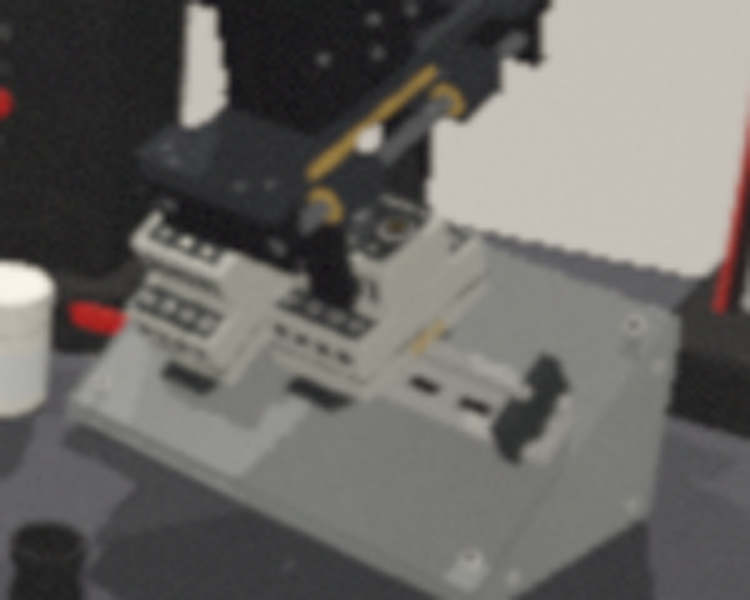

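The crop shows the module's lower foot just touching the rail flange (its dark foot at (320,390)), the module leaning up-slope with its side wall about 20 mm from the neighbour.

```bash
python3 -m pendant '[[0,-0.0023,-0.0077,0,0,0,-0.2],[0,-0.0023,-0.0077,0,0,0,-0.2]]'|grep wrist; python3 st.py
python3 -m pendant '[[0,-0.012,0.0037,0,0,0,-0.2],[0,-0.024,0.0073,0,0,0,-0.2],[0,-0.024,0.0073,0,0,0,-0.2]]'|grep wrist; python3 st.py
python3 -m pendant '[[0,-0.0048,0.0015,0,0,0,-0.2],[0,-0.0048,0.0015,0,0,0,-0.2]]'|grep wrist; python3 st.py
```

```text
wrist_force: [-0.9, 0.2, -2.3]
module in rail mm [  6.49 -12.    -4.59] rpy [-0.03 16.97  0.02] F rail [-2.1 -0.  -1.3] tau [-0.01  0.32  0.05] w 0.04479028864652048 7.35
wrist_force: [-0.1, 0.2, -3.2]
module in rail mm [  0.18 -11.83  -4.57] rpy [-1.000e-02  1.709e+01  1.000e-02] F rail [-2.   0.1 -2.6] tau [-0.02  0.3   0.03] w 0.04480561546611731 7.65
wrist_force: [-0.5, -0.8, -2.4]
module in rail mm [  0.13 -11.98  -4.63] rpy [-0.03 17.01  0.02] F rail [-1.6 -0.9 -1.8] tau [-0.01  0.28  0.01] w 0.044973967694421524 7.85
```

```bash
python3 -m pendant '[[0,-0.0048,0.0015,0,0,0,-0.2],[0,-0.0048,0.0015,0,0,0,-0.2],[0,-0.0048,0.0015,0,0,0,-0.2]]'|grep wrist; python3 st.py
python3 -m pendant '[[0,-0.0048,0.0015,0,0,0,-0.2],[0,-0.0048,0.0015,0,0,0,-0.2],[0,-0.0048,0.0015,0,0,0,-0.2]]'|grep wrist; python3 st.py
python3 -m pendant '[[0,-0.0048,0.0015,0,0,0,-0.2],[0,-0.0048,0.0015,0,0,0,-0.2],[0,-0.0048,0.0015,0,0,0,-0.2]]'|grep wrist; python3 st.py
```

```text
wrist_force: [-0.1, -0.4, -2.6]
module in rail mm [ -0.63 -11.99  -4.62] rpy [-0.03 16.99  0.02] F rail [-1.5 -0.4 -2.1] tau [-0.03  0.26  0.03] w 0.04473921877343265 8.15
wrist_force: [-0.4, 0.3, -2.9]
module in rail mm [ -1.69 -11.99  -4.61] rpy [-0.03 17.    0.02] F rail [-2.1  0.1 -2.1] tau [ 0.02  0.3  -0.03] w 0.04479865115938592 8.45
wrist_force: [0.6, 0.0, -2.8]
module in rail mm [ -2.75 -12.    -4.64] rpy [-0.03 17.    0.02] F rail [-1.1  0.2 -2.6] tau [-0.02  0.32  0.02] w 0.0447653402890221 8.75
```

```bash
python3 -m pendant '[[0,-0.0048,0.0015,0,0,0,-0.2],[0,-0.0048,0.0015,0,0,0,-0.2],[0,-0.0048,0.0015,0,0,0,-0.2]]'|grep wrist; python3 st.py
python3 -m pendant '[[0,-0.0048,0.0015,0,0,0,-0.2],[0,-0.0048,0.0015,0,0,0,-0.2],[0,-0.0048,0.0015,0,0,0,-0.2]]'|grep wrist; python3 st.py
```

```text
wrist_force: [1.0, -0.3, -2.8]
module in rail mm [ -3.05 -12.08  -4.71] rpy [-0.04 16.93  0.02] F rail [-0.8 -0.  -2.9] tau [ 0.1   0.08 -0.  ] w 0.04456170405647149 9.05
wrist_force: [3.0, 0.9, -0.7]
module in rail mm [ -3.15 -12.16  -4.78] rpy [-0.06 16.83  0.02] F rail [ 1.7  1.7 -2.1] tau [ 0.22 -0.45 -0.03] w 0.04442019516566403 9.35
```

```bash
python3 -m pendant '[[0,-0.003,-0.0096,0,0,0,-0.2],[0,-0.003,-0.0096,0,0,0,-0.2],[0,-0.003,-0.0096,0,0,0,-0.2]]'|grep wrist; python3 st.py
```

```text
wrist_force: [5.8, -0.2, -4.5]
module in rail mm [ -2.78 -12.4   -3.36] rpy [-8.000e-02  1.679e+01  1.000e-02] F rail [ 2.   1.4 -6.9] tau [ 0.16 -0.75 -0.03] w 0.04499012372163565 9.65
```

```bash
cat > sw.py <<'E'
from st import *
r2=rail@T(np.eye(3),[-.0011,0,-.0006]);np.save("rail2.npy",r2)
y=float(sys.argv[1])/1e3
for a in sys.argv[2:]:
    t=float(a);xp=.0178-.0025*np.sin(th(t));zp=.0097 if t>5 else .010
    print(t,[round(v,4) for v in row(hook(r2,t,0,0,y,zp,xp)@Tg0)])
E
python3 sw.py -12 17 14 11 8 4 0 -3
```

```text
17.0 [0.0004, 0.0066, 0.0073, 0.0024, 0.0009, 0.0001]
14.0 [0.0005, -0.0511, 0.0131, -0.0309, 0.0009, 0.0001]
11.0 [0.0005, -0.1084, 0.0219, -0.0643, 0.0009, 0.0001]
8.0 [0.0005, -0.1651, 0.0337, -0.0976, 0.0009, 0.0001]
4.0 [0.0005, -0.2393, 0.0556, -0.1421, 0.0009, 0.0002]
0.0 [0.0006, -0.3121, 0.0812, -0.1865, 0.0009, 0.0002]
-3.0 [0.0006, -0.3655, 0.1038, -0.2198, 0.0009, 0.0002]
```

```bash
python3 -m pendant '[[0,0.0066,0.0073,0.002,0,0,-0.2],[0,0.0066,0.0073,0.002,0,0,-0.2],[0,-0.0511,0.0131,-0.031,0,0,-0.2],[0,-0.0511,0.0131,-0.031,0,0,-0.2],[0,-0.108,0.022,-0.064,0,0,-0.2],[0,-0.108,0.022,-0.064,0,0,-0.2],[0,-0.165,0.034,-0.098,0,0,-0.2],[0,-0.165,0.034,-0.098,0,0,-0.2],[0,-0.165,0.034,-0.098,0,0,-0.2]]' 50 |grep wrist; python3 st.py; python3 sw.py -12 8 4 0 -3 -6
```

```text
wrist_force: [5.5, 2.2, 1.2]
module in rail mm [ -2.79 -11.1   -6.95] rpy [0.05 8.09 0.05] F rail [ 4.5  3.7 -1.7] tau [ 1.02 -0.82 -0.07] w 0.044576854487469474 10.55
8.0 [-0.0037, 0.0015, 0.0037, -0.001, -0.0004, 0.0005]
4.0 [-0.0037, -0.0751, 0.0141, -0.0455, -0.0004, 0.0005]
0.0 [-0.0036, -0.151, 0.0284, -0.0899, -0.0005, 0.0005]
-3.0 [-0.0036, -0.2071, 0.0427, -0.1232, -0.0005, 0.0005]
-6.0 [-0.0035, -0.2624, 0.0598, -0.1566, -0.0005, 0.0005]
```

```bash
python3 -m pendant '[[0,-0.037,0.009,-0.023,0,0,-0.2],[0,-0.075,0.014,-0.0455,0,0,-0.2],[0,-0.075,0.014,-0.0455,0,0,-0.2],[0,-0.113,0.021,-0.068,0,0,-0.2],[0,-0.151,0.0284,-0.09,0,0,-0.2],[0,-0.151,0.0284,-0.09,0,0,-0.2],[0,-0.151,0.0284,-0.09,0,0,-0.2]]' |grep wrist; python3 st.py
python3 - <<'E'
from h import *
t=tool();p,d,P,W=shot("wrist","pics/w4.png");np.savez("w4.npz",p=p,P=P,W=W,tool=t)
E
python3 fit2.py w4.npz|tail -6;python3 sw.py -12 0 -3 -6
```

```text
wrist_force: [-3.6, -3.8, 4.6]
module in rail mm [-1.98 -6.02 -9.8 ] rpy [ 1.21  1.56 -0.27] F rail [ 0.7 -4.7  5.1] tau [-1.29 -0.11 -0.12] w 0.04489646633340113 11.25
lo [-0.03720903  0.01376925  0.04371014] [-0.07914639  0.04263782  0.99595073] 1028 [-0.04483884 -0.00914776  0.04129446] [-0.02801798  0.02728258  0.04564091]
hi [0.03714718 0.01409195 0.04415222] [0.06333875 0.04612408 0.99692566] 1022 [ 0.0280012  -0.00890979  0.04178233] [0.04490839 0.027388   0.04623058]
both [-0.00018685  0.01399581  0.04396649] [-0.00594454  0.03062099  0.99951339] 2005 [-0.04436482 -0.00890979  0.04186393] [0.04470432 0.02728258 0.0460869 ]
nose [-0.00017334  0.00950433  0.06993425] [-0.0086108   0.01789734  0.99980275] 4757 [-0.02099168 -0.02634155  0.06796518] [0.02096929 0.02829222 0.07176052]
[-0.02212411 -0.02062972  0.02052559  0.02162533]
wall 1655 [-0.00014852  0.0267412   0.0271801 ] [-0.0019837  -0.99977686  0.02103065]
0.0 [-0.0075, -0.0261, 0.0036, -0.0166, -0.0144, -0.0035]
-3.0 [-0.008, -0.0835, 0.0113, -0.0499, -0.0143, -0.0039]
-6.0 [-0.0085, -0.1404, 0.022, -0.0832, -0.0142, -0.0042]
```

```bash
python3 st.py
python3 - <<'E'
from h import *
s=get_state();print(s['q'],s['dq'],s['joint_efforts'],s['ft_torque'])
p,d,P,W=shot("scene","pics/s4.png")
cv2.imwrite("pics/s4c.png",cv2.resize(p[100:260,310:510,::-1],None,fx=4,fy=3.7,interpolation=cv2.INTER_CUBIC))
E
```

```text
module in rail mm [-2.07 -5.37 -9.85] rpy [ 1.29  1.49 -0.3 ] F rail [  2.9 -10.3  10. ] tau [-2.18 -0.73 -0.04] w 0.04474959616691259 11.3
[-0.50355577  0.60412176  2.04871119  2.08827068  0.16289765 -2.27108623] [ 0.00093553 -0.00999766 -0.02538331 -0.37601124 -0.01220269  0.43187026] [  5.31533986 -31.02301955  -4.06362176   0.22006596   2.70560347
  -0.50770372] [-1.89727446 -0.20197666 -1.28051301]
```

View pics/s4c.png

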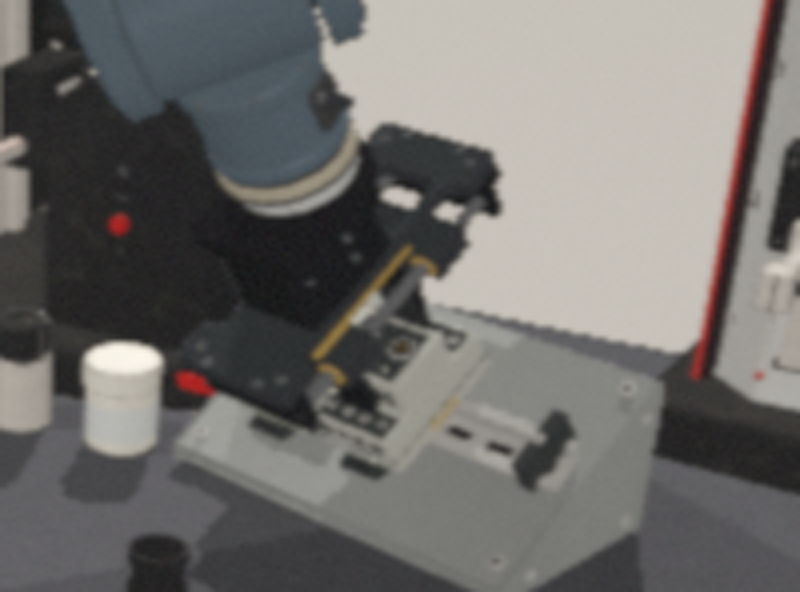

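View pics/w4.png

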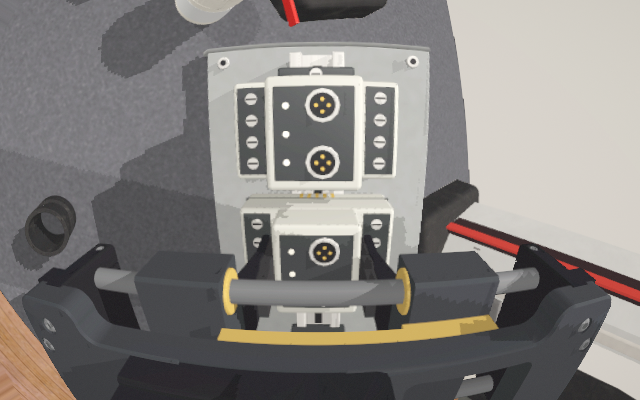

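The scene crop and wrist picture show the module down on the rail (wrist px (315,240)), about parallel to the neighbour with a small gap at (315,195), but the wrist is near its singularity (q5≈0.16), which explains the lateral drift. I'll let go and retreat along the tool axis.

```bash
python3 -m pendant '[[0,0,0,0,0,0,0.4],[0,0,0,0,0,0,0.4],[0,0,0,0,0,0,0.4],[0,0,0,0,0,0,0.4]]' |grep -v eef; python3 st.py
python3 -m pendant '[[0,0,-0.04,0,0,0,0.4],[0,0,-0.1,0,0,0,0.4],[0,0,-0.2,0,0,0,0.4],[0,0,-0.3,0,0,0,0.4],[0,0,-0.3,0,0,0,0.4],[0,0,-0.3,0,0,0,0.4]]' |grep -v eef; python3 st.py
python3 - <<'E'
from h import *
s=get_state();print(s['q'],s['dq'])
t=tool();p,d,P,W=shot("wrist","pics/w5.png");np.savez("w5.npz",p=p,P=P,W=W,tool=t)
E
cat > nb.py <<'E'
from h import *
from fit import fitplane
import sys
r2=np.load("rail2.npy");z=np.load(sys.argv[1]);P=z["P"].reshape(-1,3);P=P[np.isfinite(P).all(1)]
q=(P-r2[:3,3])@r2[:3,:3]
for nm,lo,hi in(("nb",.037,.095),("mod",-.06,.035)):
    s=q[(q[:,2]>.05)&(q[:,2]<.082)&(abs(q[:,0])<.045)&(q[:,1]>lo)&(q[:,1]<hi)]
    c,n,k=fitplane(s,.0015);s=s[abs((s-c)@n)<.0015];u=cv2.minAreaRect(s[:,:2].astype(np.float32))
    print(nm,"nose c",np.round(u[0],4),np.round(u[1],4),round(u[2],1),"z",(n@c-n[:2]@u[0])/n[2],"tilt deg",np.degrees(np.arctan2(n[0],n[2])),"roll",np.degrees(np.arctan2(n[1],n[2])),k, s[:,1].min(),s[:,1].max())
E
python3 nb.py w5.npz | tail -2
```

```text
time_s: 11.75
tcp_pos: [0.4852, -0.118, 0.2546]
wrist_force: [-2.2, 0.5, 1.1]
gripper_width: 0.0598
gripper_force: 0.9
module in rail mm [ -4.38  -1.32 -10.59] rpy [ 1.67  1.74 -0.02] F rail [-1.2 -0.2  2.2] tau [-0.02  0.46 -0.02] w 0.05984640918787327 11.75
time_s: 12.35
tcp_pos: [0.454, -0.1109, 0.3051]
wrist_force: [-0.3, 0.0, 0.2]
gripper_width: 0.0609
gripper_force: 0.0
module in rail mm [-0.81 -3.35 49.11] rpy [ 1.65  1.57 -0.04] F rail [-0.1 -0.   0.3] tau [-0.03  0.25  0.01] w 0.06093407093577593 12.35
[-0.52197997  0.46939875  2.09615837  1.50097323  0.15742926 -1.69773251] [-0.00146669  0.02415583 -0.00923697  0.0026497  -0.00193205  0.01062561]
nb nose c [0.0002 0.064 ] [0.0444 0.0539] 0.4 z 0.06057701614802495 tilt deg -0.1116771246224438 roll 0.03586626009803694 5042 0.03709337760951526 0.09087408077107216
mod nose c [-0.0009 -0.0058] [0.0533 0.044 ] 89.7 z 0.06075350994584444 tilt deg -0.6617823233219288 roll 0.1671450685926705 4027 -0.03240911209417908 0.02087365633135389
```

```bash
cat > tip.py <<'E'
from h import *
import sys
r2=np.load("rail2.npy")
def tip(t,x,y,z):
    R=Ro.from_euler('y',th(t)).as_matrix();p=np.array([x,y,z])/1e3+R[:,2]*.182
    return r2@T(R@SW,p)
if __name__=="__main__":
    s=get_state();t=tool();L=np.linalg.inv(r2)@t;tp=L[:3,3]+L[:3,2]*.182
    print("tip rail mm",np.round(tp*1e3,1),"rpy",np.round(Ro.from_matrix(L[:3,:3]@SW.T).as_euler('xyz',degrees=True),2),"F",np.round(r2[:3,:3].T@s['wrist_force'],1),"q",np.round(s['q'],2),s['time_s'])
    for a in sys.argv[1:]: print(a,row(tip(*map(float,a.split(',')))))
E
python3 tip.py 18,0,-56,75 18,0,-56,22
python3 - <<'E'
from tip import *
A=np.concatenate([np.load(n+"P.npz")["P"].reshape(-1,3) for n in("top","scene")]);A=A[np.isfinite(A).all(1)]
G=tip(18,0,-40,22);q=(A-G[:3,3])@G[:3,:3]
k=(abs(q[:,0])<.05)&(abs(q[:,1])<.105)&(q[:,2]<.12)&(q[:,2]>-.05);print(k.sum(),np.round((A[k][:6]-r2[:3,3])@r2[:3,:3],3))
E
```

```text
tip rail mm [ 1.4 -4.8 95.3] rpy [ 1.65  1.61 -0.07] F [-0.1  0.4 -1.5] q [-0.52  0.47  2.1   1.5   0.16 -1.7 ] 12.4
18,0,-56,75 [-0.2336, 0.253, 0.1314, 0.1821, -0.0183, 0.0019]
18,0,-56,22 [-0.2412, 0.2605, 0.3962, 0.1821, -0.0183, 0.0019]
0 []
```

```bash
python3 -m pendant '[[-0.06,0.06,-0.06,0.045,-0.005,0,-1],[-0.12,0.125,0,0.09,-0.01,0,-1],[-0.18,0.19,0.05,0.135,-0.015,0,-1],[-0.2336,0.253,0.13,0.182,-0.018,0.002,-1],[-0.2336,0.253,0.13,0.182,-0.018,0.002,-1],[-0.2336,0.253,0.13,0.182,-0.018,0.002,-1],[-0.2336,0.253,0.13,0.182,-0.018,0.002,-1],[-0.2336,0.253,0.13,0.182,-0.018,0.002,-1]]' 10 |grep -v eef; python3 tip.py 18,0,-56,22
```

```text
time_s: 13.2
tcp_pos: [0.4959, -0.1709, 0.309]
wrist_force: [0.2, -0.2, -0.9]
gripper_width: 0.0055
gripper_force: 0.0
tip rail mm [ -0.8 -55.   74.9] rpy [ 1.900e-01  1.802e+01 -1.000e-02] F [-0.3 -0.2 -0.9] q [-0.57  0.51  1.87  0.18  0.49 -0.43] 13.2
18,0,-56,22 [-0.0026, 0.0851, 0.2504, -0.0002, -0.0021, -0.0001]
```

```bash
python3 -m pendant '[[-0.0026,0.03,0.08,0,-0.002,0,-1],[-0.0026,0.06,0.17,0,-0.002,0,-1],[-0.0026,0.085,0.25,0,-0.002,0,-1],[-0.0026,0.085,0.25,0,-0.002,0,-1],[-0.0026,0.085,0.25,0,-0.002,0,-1]]' |grep wrist; python3 tip.py
python3 -m pendant '[[0.03,0,0,0,0,0,-1],[0.055,0,0,0,0,0,-1],[0.07,0,0,0,0,0,-1],[0.085,0,0,0,0,0,-1],[0.1,0,0,0,0,0,-1],[0.1,0,0,0,0,0,-1]]' |grep wrist; python3 tip.py
```

```text
wrist_force: [-0.6, 0.5, 0.3]
tip rail mm [ -0.9 -56.2  23.2] rpy [-0.07 18.12  0.  ] F [-0.4  0.3  0.7] q [-0.55  0.61  1.82  0.18  0.43 -0.41] 13.7
wrist_force: [-1.0, -2.0, 1.6]
tip rail mm [  0.9 -37.1  23.1] rpy [-1.900e-01  1.796e+01  1.000e-02] F [ 0.6 -2.2  1.5] q [-0.51  0.61  1.82  0.15  0.43 -0.35] 14.3
```

```bash
python3 -m pendant '[[0.01,-0.001,0,0,0,0,-1],[0.02,-0.002,0,0,0,0,-1],[0.03,-0.003,0,0,0,0,-1],[0.04,-0.004,0,0,0,0,-1],[0.04,-0.004,0,0,0,0,-1],[0.04,-0.004,0,0,0,0,-1]]' |grep wrist; python3 tip.py
python3 -m pendant '[[0.006,0,0,0,0,0,-1],[0.012,0,0,0,0,0,-1],[0.012,0,0,0,0,0,-1]]' |grep wrist; python3 tip.py
```

```text
wrist_force: [-0.5, -4.9, 2.4]
tip rail mm [  0.6 -29.3  22.9] rpy [-0.2  17.91 -0.  ] F [ 2.1 -4.9  1.5] q [-0.5   0.61  1.82  0.14  0.42 -0.33] 14.9
wrist_force: [-3.8, -12.3, 2.9]
tip rail mm [  0.7 -29.   22.9] rpy [-0.33 17.89  0.05] F [  1.5 -12.9   2.5] q [-0.49  0.61  1.82  0.13  0.42 -0.32] 15.2
```

```bash
cat > look.py <<'E'
from h import *
import sys
t=tool();p,d,P,W=shot("wrist","pics/%s.png"%sys.argv[1]);np.savez(sys.argv[1]+".npz",p=p,P=P,W=W,tool=t)
E
python3 look.py w6; sed -i 's/"mod",-.06,.035/"mod",-.06,.0365/' nb.py; python3 nb.py w6.npz|tail -2
python3 - <<'E'
import cv2;i=cv2.imread("pics/w6.png");cv2.imwrite("pics/w6c.png",cv2.resize(i[0:290,160:480],None,fx=2,fy=2))
E
```

```text
nb nose c [0.0004 0.0637] [0.0449 0.0535] 0.0 z 0.06058890327383182 tilt deg 0.009588019356706367 roll -0.024166630876862338 11684 0.03700443274706773 0.09046469886929297
mod nose c [-0.0004  0.0086] [0.0557 0.0448] 90.0 z 0.060731060281094644 tilt deg -0.09447758060736569 roll 0.6309243341316804 9415 -0.019254554047941137 0.03649603018837514
```

View pics/w6c.png

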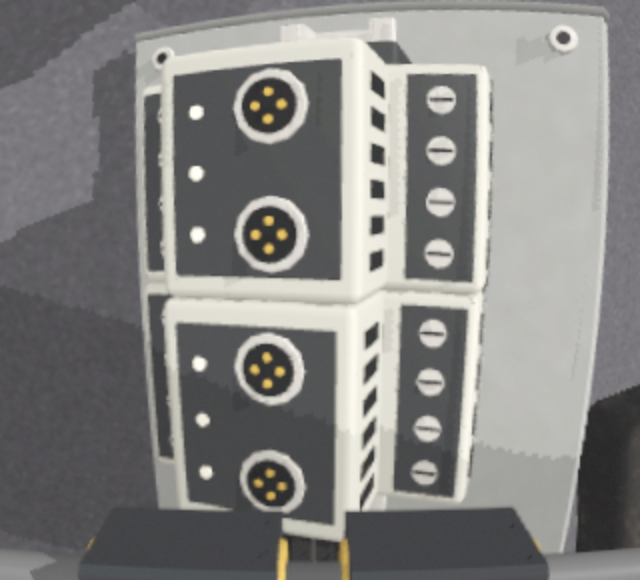

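The crop shows the two modules side by side, abutting at row ~290. A slight roll is measured under the push, so I back off, go lower and push again.

```bash
python3 -m pendant '[[-0.02,0,0,0,0,0,-1],[-0.04,0,0,0,0,0,-1],[-0.04,0.01,0.03,0,0,0,-1],[-0.04,0.0216,0.064,0,0,0,-1],[-0.04,0.0216,0.064,0,0,0,-1],[-0.04,0.0216,0.064,0,0,0,-1]]' |grep wrist; python3 tip.py
python3 look.py w7; python3 nb.py w7.npz|tail -2
python3 -m pendant '[[0.01,0,0,0,0,0,-1],[0.02,0,0,0,0,0,-1],[0.03,0,0,0,0,0,-1],[0.04,0,0,0,0,0,-1],[0.04,0,0,0,0,0,-1]]' |grep wrist; python3 tip.py
python3 look.py w8; python3 nb.py w8.npz|tail -2
```

```text
wrist_force: [-0.5, -0.1, -0.2]
tip rail mm [ -0.7 -34.4   9.2] rpy [-0.14 18.08  0.03] F [-0.5 -0.2  0.1] q [-0.5   0.64  1.81  0.15  0.41 -0.34] 15.85
nb nose c [0.0005 0.0638] [0.045  0.0533] 0.1 z 0.060573070579412885 tilt deg 0.02474253165845948 roll -0.13703598447161883 13918 0.037143920726947784 0.09045869125023383
mod nose c [-0.0003 -0.0037] [0.0448 0.0804] 0.2 z 0.06079042799510855 tilt deg -0.06828950548597526 roll 0.402040995887098 11115 -0.04383750851969391 0.036495509448034785
wrist_force: [-5.4, -10.0, 0.6]
tip rail mm [  0.  -29.1   9.8] rpy [-0.32 17.98  0.08] F [ -1.6 -11.1   1.8] q [-0.49  0.64  1.81  0.13  0.41 -0.32] 16.4
nb nose c [0.0004 0.0637] [0.045  0.0535] 0.4 z 0.06055392618544102 tilt deg 0.12255241591134833 roll -0.018135162209835624 13938 0.03700717666183211 0.09054657844339217
mod nose c [-0.0004 -0.0013] [0.045  0.0756] 0.0 z 0.06084314184850501 tilt deg -0.024395285242022807 roll 0.6373957335599337 9846 -0.03907776528773763 0.03649366788332542
```

```bash
python3 -m pendant '[[0.006,0,0,0,0,0,-1],[0.012,0,0,0,0,0,-1],[0.012,0,0,0,0,0,-1],[0.012,0,0,0,0,0,-1]]' |grep wrist; python3 tip.py
python3 -m pendant '[[-0.02,0,0,0,0,0,-1],[-0.05,0,0,0,0,0,-1],[-0.07,0,0,0,0,0,-1],[-0.07,-0.03,-0.1,0,0,0,-1],[-0.07,-0.1,-0.3,0,0,0,-1],[-0.07,-0.16,-0.5,0,0,0,-1],[-0.07,-0.16,-0.5,0,0,0,-1],[-0.07,-0.16,-0.5,0,0,0,-1]]' |grep wrist; python3 tip.py
python3 look.py w9; python3 nb.py w9.npz|tail -2
python3 - <<'E'
from h import *
z=np.load("w9.npz");r2=np.load("rail2.npy");q=((z["P"]-r2[:3,3])@r2[:3,:3]).reshape(-1,3)
for lo,hi in((.055,.066),(.03,.04)):
    s=q[(q[:,2]>lo)&(q[:,2]<hi)&(abs(q[:,0])<.04)&(q[:,1]>-.05)&(q[:,1]<.12)];print(lo,s[:,1].min(),s[:,1].max(),np.median(s[:,2][s[:,1]<.03]),np.median(s[:,2][s[:,1]>.045]))
p,d,P,W=shot("scene");cv2.imwrite("pics/f.png",cv2.resize(p[130:260,310:500,::-1],None,fx=4,fy=4,interpolation=cv2.INTER_CUBIC))
E
```

```text
wrist_force: [-9.3, -18.3, -0.4]
tip rail mm [  0.1 -29.1   9.8] rpy [-0.45 17.97  0.09] F [ -3.3 -20.2   1.9] q [-0.49  0.64  1.81  0.13  0.41 -0.31] 16.85
wrist_force: [0.5, -0.1, 0.5]
tip rail mm [  1.4 -38.  115.2] rpy [-0.2  17.86  0.03] F [0.7 0.1 0.2] q [-0.54  0.42  1.89  0.14  0.54 -0.36] 17.65
nb nose c [0.0006 0.0639] [0.0536 0.0437] 89.9 z 0.060539909920120476 tilt deg -0.013048980963586745 roll 0.1113959488110891 4218 0.03707199185440173 0.09061748860091806
mod nose c [-0.0006  0.0097] [0.0533 0.045 ] 89.5 z 0.06060767790105411 tilt deg -0.4009046916827535 roll 0.16467073570145935 4069 -0.016998357435843534 0.03647752629445637
0.055 -0.01739340542173553 0.09121743636754291 0.0606713706651434 0.06058818463697828
0.03 -0.017747170374379086 0.09103000804993595 0.03493369434827201 0.03474481214230697
```

View pics/f.png

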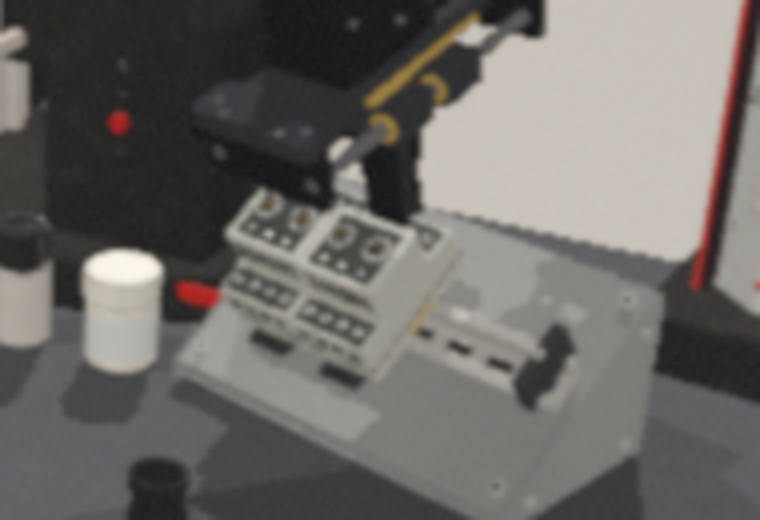

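The final crop shows the module seated at (350,270), flush beside the neighbour. The pair measures 108.6 mm across (2 × 54 nominal), both fronts are at the same height, and the gripper is clear.

```bash
python3 -c "
from rig import job
print(job.job_done())"
```

```text
the job is handed in; nothing more can be done
None
```

The module is back on the rail, seated level with its neighbour and pushed up against it, and the gripper has let go. I handed the job in at about 18 s. I judged the snap-in from the camera measurements, since the foot joint can't be read.

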